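# Pack the sample tray after a test run

### The arm

A 6-joint arm with a two-finger parallel gripper is mounted at the origin on the work surface. World frame = base frame: x ahead of the robot, y to its left, z up, the work surface at z = 0. Lengths are in m, angles in rad, forces in N, time in s.
With the tool pointing down it reaches from about 0.25 to 0.775 m from the base axis. Payload 8.9 kg.
Tool frame: the origin (TCP) lies between the finger pads; the fingertips stand 22 mm ahead of it and the grasp point (between the pads) lies 3 mm ahead of it; z points along the fingers, y is the direction in which the jaws open and shut (so a half turn about z gives the same grasp; the last joint's range is limited). The gripper opens to 85 mm and grips with 20 to 120 N. Pads are 22 mm wide; open, the fingers measure 114 mm over their backs; the gripper's body (76 mm by 85 mm) begins 54 mm behind the grasp point. The pads swing forward as they close: fully open they stand 13 mm farther back than shut.
Start: joints at [1.002, 0.291, -0.153, 1.127, 0, 1.431], TCP at [0.219, 0.477, 0.253] pointing down, gripper open.
Joint ranges: [-2.52, 2.52], [-0.91, 1.74], [-1.3, 1.37], [-1.96, 2.02], [-1.52, 1.47], [-3.14, 3.14]. Speed limits (rad/s): [2.22, 2.22, 2.79, 3.14, 3.14, 3.14].

### API

Orientations are given as a 3x3 rotation matrix whose columns are the frame's x, y, z axes.
In Python, from rig import r, optics gives the robot as it stands. The module is installed in compiled form; this text tells all that it offers.
- The arm moves only by the shell command python3 -m crank 'ROWS' [FORCE]. ROWS is JSON, a list of rows, each an object with "jaw": the closure in counts, from 0 (fully open) to 255 (shut); "dp": the shift along the tool's x, y, z in cm, a list of three; "yaw": the turn about the tool's z in degrees. A call has 1 to 8 rows; each row is the pose to reach, as a shift and turn from the pose commanded when the call began, along the tool's axes at that moment; what a row does not reach only later rows make up. A row lasts 1/12 s, in which the tool goes at most 41.7 mm and 7.16 degrees, less where a joint would pass 70% of its speed; a pose out of reach is approached as far as the arm can. A call with a gripper value outside its range is refused whole. The fingers move at their own pace and stop on an object; FORCE is the grip in N (left out, the last holds). Time passes only in rows, so rows that repeat a pose let the fingers close. It gives the time, the measured TCP pose, the force and the opening at its end, in the units of the state.
- r.get_obs(): the state, without advancing time (a new reading comes with each control period).
- optics.capture(name): name is "scene" or "top" or "wrist"; returns a dict with "img" (384x512x3 uint8, red, green, blue), "intrinsics" (3x3 intrinsics, pixels), "R" (3x3) and "t" (3): a world point X has camera coordinates R X + t. Camera axes: x right, y down, z forward; pixel columns grow to the right and rows downward; lengths in m; the calibration is good to about 2 mm. A picture is of the moment at which its call begins. There is no depth.
- r.sign_off(): hands the job in, once; it reports no verdict.
The state is a dict: "time": time; "joints": joint angles; "joint_vel": joint speeds; "joint_torque": joint torques, N m; "position": TCP position; "ee_rot": TCP orientation; "force": force on the tool from outside, world axes, zero at the start; "wrist_torque": the same for the moment, N m; "gripper_width": finger opening in m.
Only numpy, scipy, OpenCV 4.12 (cv2) and the standard library are available. Lean on these libraries where they do the work, as an engineer would, in place of code of your own. Each camera call takes 0.05 s, during which the arm holds its last target. There are 200 camera calls.

### The job

Pack the grey tray with white dividers: fold the open hinged case completely shut and only then lay it flat in the long bay, stand the large screw-cap amber bottle in the square bay, and stand the two small screw-cap amber vials in the two small bays, one in each. The two dropper bottles (with a narrow rubber teat on top) do not belong: leave them standing where they are.

Things in the scene. Friction and masses are not known exactly. Their poses are not given: they have to be found in the camera images.
- tray: Low grey tray, white rim and dividers, 146 (x) by 182 mm (y), fixed, any yaw. Origin: centre of underside. Floor 5 mm thick; rim and dividers 4 mm thick, tops at 17 mm. Bay centres (mm, tray frame) and inner sizes: long bay for the case (-33, 0), 72 in x by 174 in y; square bay for the large bottle (38, -56), 62 by 62; small bays for the vials (38, 5) and (38, 61), each 62 in x by 52 in y.
- case: Loose black hinged case, 0.26 kg: base 50 (x) by 140 (y) by 30 mm high, lid 10 mm thick (40 mm high when shut). Origin: centre of the base's underside, z up. The hinge axis runs along the case's y at x = +23.5, z = 30 mm. A steel clasp plate on the -x face stands out 2 mm (look only). May lie in the bay either way round.
- case_lid (a joint): Lid angle, rad: 0 shut, 1.57 upright, stop at 2.0 leaning back over +x; starts at 1.2 to 1.9. Slab reaching 46.5 mm from the hinge axis, 136 mm along y, 10 mm thick on the outer side of the axis; 1.5 to 2 mm inside the base's outline, so fingers clamp the base. A friction hinge (0.3 N at the free edge) holds it where left: push it all the way down. No latch.
- bottle: Large screw-cap bottle, amber glass, standing upright. Origin: centre of its underside, z up; its yaw means nothing. Body 44 mm diameter up to 50 mm, neck to 56 mm, wide flat black cap 41 mm diameter above; 74 mm high in all.
- vial_a: Small screw-cap vial, amber glass, standing upright. Origin: centre of its underside, z up; its yaw means nothing. Body 30 mm diameter up to 38 mm, neck to 42 mm, wide flat black cap 28 mm diameter above; 60 mm high in all.
- vial_b: Small screw-cap vial, the same as vial_a.
- dropper_large: Large dropper bottle, does not belong in the tray: amber glass, standing upright. Origin: centre of its underside, z up; its yaw means nothing. Body as the large bottle (44 mm diameter, 50 mm), but with sloping amber shoulders, a narrow 18 mm collar and a 13 mm rubber teat on top; 93 mm high.
- dropper_small: Small dropper bottle, does not belong in the tray: amber glass, standing upright. Origin: centre of its underside, z up; its yaw means nothing. Body as the vials (30 mm diameter, 38 mm), but with sloping amber shoulders, a narrow 14 mm collar and a 13 mm rubber teat on top; 77 mm high.
Things that resemble listed ones, but are neither listed nor needed, are in the scene too. Leave any blue look-alike of the vial_a alone. What is shaped like the vial_b but blue is not meant.

How it is judged:
On the way:
1. the case is folded shut while it is still outside the tray (value of joint case_lid below 0.08 rad and horizontal distance between case and tray above 0.12 m), for 0.2 s.
At the end, for the whole second after the job is handed in: Case shut (lid < 0.08 rad), flat on the long bay's floor within 14 mm across, 20 mm along; bottle on the square bay's floor within 14 mm; a vial on each small bay's floor within 21 mm in x, 16 in y; upright within 0.1 rad, at rest; droppers upright within 30 mm of their starts (x of case in the frame of tray between -0.047 and -0.019 m and y of case in the frame of tray between -0.02 and 0.02 m and z of case in the frame of tray between 0.001 and 0.009 m and angle between each of case, bottle, dropper_large, dropper_small's own z axis and vertical below 0.1 rad and linear speed of each of case, bottle below 0.02 m/s and angle between the y axis of case and the y axis of tray, either way round below 0.2 rad and value of joint case_lid below 0.08 rad and x of bottle in the frame of tray between 0.024 and 0.052 m and y of bottle in the frame of tray between -0.07 and -0.042 m and z of bottle in the frame of tray between 0.001 and 0.009 m and (((x of vial_a in the frame of tray between 0.017 and 0.059 m and y of vial_a in the frame of tray between -0.011 and 0.021 m and z of vial_a in the frame of tray between 0.001 and 0.009 m and angle between vial_a's own z axis and vertical below 0.1 rad and linear speed of vial_a below 0.02 m/s) and (x of vial_b in the frame of tray between 0.017 and 0.059 m and y of vial_b in the frame of tray between 0.045 and 0.077 m and z of vial_b in the frame of tray between 0.001 and 0.009 m and angle between vial_b's own z axis and vertical below 0.1 rad and linear speed of vial_b below 0.02 m/s)) or ((x of vial_b in the frame of tray between 0.017 and 0.059 m and y of vial_b in the frame of tray between -0.011 and 0.021 m and z of vial_b in the frame of tray between 0.001 and 0.009 m and angle between vial_b's own z axis and vertical below 0.1 rad and linear speed of vial_b below 0.02 m/s) and (x of vial_a in the frame of tray between 0.017 and 0.059 m and y of vial_a in the frame of tray between 0.045 and 0.077 m and z of vial_a in the frame of tray between 0.001 and 0.009 m and angle between vial_a's own z axis and vertical below 0.1 rad and linear speed of vial_a below 0.02 m/s))) and distance of each of dropper_large, dropper_small from where it was at the start of the episode below 0.03 m); the robot touches nothing.
It fails at once if dropper_large moved more than 30 mm (distance of dropper_large from where it was at the start of the episode above 0.03 m).
It fails at once if dropper_small moved more than 30 mm (distance of dropper_small from where it was at the start of the episode above 0.03 m).
It also fails if it takes over 104 s, if anything falls off the work surface, if the arm or the gripper's body presses on something with over 40 N, if the wrist force passes 120 N, or if a joint passes its speed limit or range.

## Working session

There is one attempt and no reset: what is moved stays moved. The work goes in short steps, Python scripts to look and compute and a shell command to move; the robot and the scene stay as the last step left them, time stands still between calls to the robot, and variables do not carry over. Pictures are saved under pics/ and viewed, about 12 in all and at most 16, crops included, and the job is handed in when it is done.

```bash
mkdir -p pics; cat > h.py <<'E'
from rig import r, optics
import numpy as np, cv2
def snap(n,f):
    c=optics.capture(n); cv2.imwrite('pics/'+f+'.png',c['img'][:,:,::-1]); np.savez('pics/'+f+'.npz',**c); return c
def load(f): return np.load('pics/'+f+'.npz')
def ray(c,u,v,z):
    K,R,t=c['intrinsics'],c['R'],c['t']; d=R.T@np.linalg.inv(K)@[u,v,1]; o=-R.T@t
    return o+d*(z-o[2])/d[2]
def proj(c,X):
    p=c['intrinsics']@(c['R']@np.asarray(X)+c['t']); return p[:2]/p[2]
E
python3 - <<'E'
from h import *
for n in('scene','top'):
    c=snap(n,n+'0'); print(n,c['intrinsics'][0,0],-c['R'].T@c['t'],c['R'].round(2).tolist())
a=cv2.imread('pics/top0.png');b=cv2.imread('pics/scene0.png')
cv2.imwrite('pics/t0b.png',cv2.resize(a,(800,600),interpolation=cv2.INTER_CUBIC))
cv2.imwrite('pics/s0b.png',cv2.resize(b,(800,600),interpolation=cv2.INTER_CUBIC))
o=r.get_obs();print({k:np.round(v,3).tolist() for k,v in o.items()})
E
```

```text
scene 372.9605506094595 [ 0.84591628 -0.46374724  0.67115339] [[0.85, 0.53, -0.01], [0.38, -0.64, -0.66], [-0.36, 0.56, -0.75]]
top 368.85640334255936 [ 0.39087446 -0.02071269  0.82069818] [[0.12, -0.99, 0.01], [-0.97, -0.12, -0.22], [0.22, 0.02, -0.97]]
{'time': 0.1, 'joints': [1.002, 0.291, -0.154, 1.127, 0.0, 1.432], 'joint_vel': [0.001, -0.001, 0.001, 0.001, 0.001, 0.001], 'joint_torque': [0.001, -53.797, 33.192, 0.009, -0.0, 0.0], 'position': [0.219, 0.477, 0.253], 'ee_rot': [[-0.909, 0.417, -0.001], [0.417, 0.909, -0.001], [0.0, -0.001, -1.0]], 'force': [-0.524, 0.168, -0.102], 'wrist_torque': [-0.023, 0.013, 0.012], 'gripper_width': 0.085}
```

View pics/t0b.png

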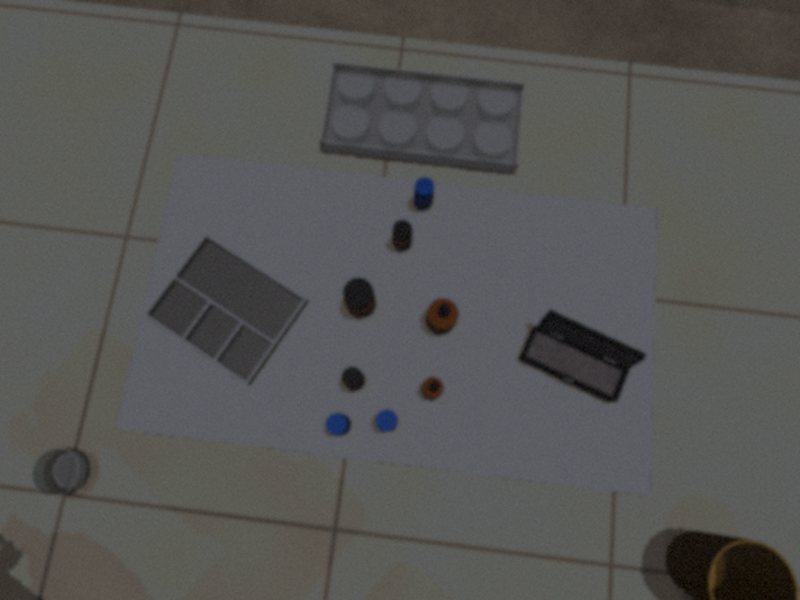

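View pics/s0b.png

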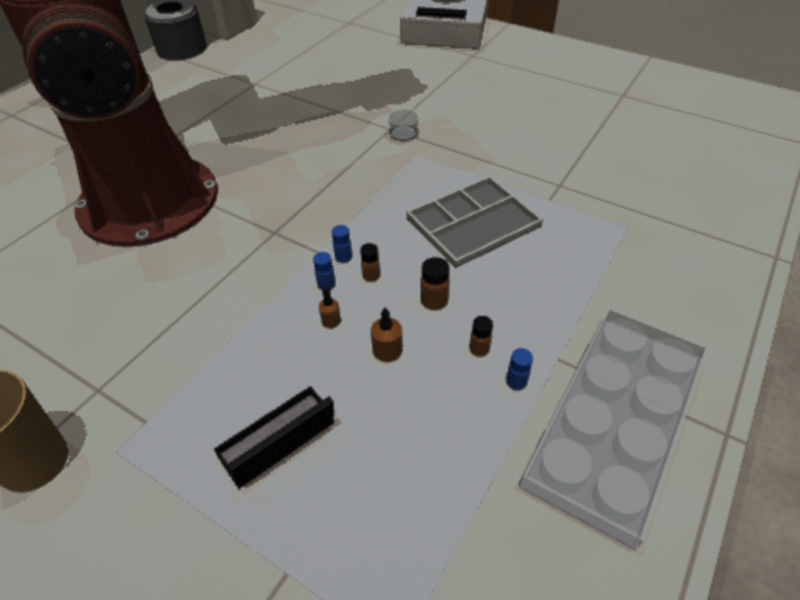

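The top view shows the bottle cap at (358,290), vials at (402,235) and (352,378), droppers at (442,316) and (431,387), the open case at (580,358) and the tray at (228,310), in 800x600 pixels. The tray's square bay is leftmost. Next I fit the models to both views.

```bash
cat > fit.py <<'E'
from h import *
from scipy.optimize import minimize
S=4
def up(m): return cv2.resize(m.astype(np.float32),None,fx=S,fy=S,interpolation=cv2.INTER_LINEAR)
def hull(c,P,m):
    p=np.array([proj(c,x) for x in P]); p=(p+.5)*S-.5
    cv2.fillConvexPoly(m,cv2.convexHull((p*16).round().astype(np.int32)),1.,shift=4)
def circ(x,y,z,rad): 
    a=np.linspace(0,2*np.pi,24,endpoint=False); return [(x+rad*np.cos(t),y+rad*np.sin(t),z) for t in a]
def box(pose,x0,x1,y0,y1,z0,z1,lid=None):
    x,y,w=pose; P=np.array([(a,b,d) for a in(x0,x1) for b in(y0,y1) for d in(z0,z1)])
    if lid is not None:
        q=P-[.0235,0,.03]; ca,sa=np.cos(lid),np.sin(lid)
        P=np.c_[q[:,0]*ca+q[:,2]*sa,q[:,1],-q[:,0]*sa+q[:,2]*ca]+[.0235,0,.03]
    R=np.array([[np.cos(w),-np.sin(w),0],[np.sin(w),np.cos(w),0],[0,0,1]]); return P@R.T+[x,y,0]
def bottle(p,rb,hb,hn,rc,h):
    return [circ(*p[:2],0,rb)+circ(*p[:2],hb,rb),circ(*p[:2],hb,rc*.85)+circ(*p[:2],hn,rc*.85),circ(*p[:2],hn,rc)+circ(*p[:2],h,rc)]
BIG=(.022,.05,.056,.0205,.074);SM=(.015,.038,.042,.014,.06)
DL=(.022,.05,.05,.009,.093);DS=(.015,.038,.038,.007,.077)
def case(p): return [box(p[:3],-.025,.025,-.07,.07,0,.03),box(p[:3],-.023,.0235,-.068,.068,.03,.04,p[3])]
def tilt(p):return p
def objmask(c):
    im=c['img'].astype(float); mx=im.max(2); ref=np.median(mx[150:250,150:380])
    return mx,ref
def fit(views,parts,x0,step,thr=.62):
    data=[]
    for c in views:
        m=objmask_t(c,thr)
        data.append((c,up(m)))
    def cost(p):
        s=0
        for c,m in data:
            q=np.zeros(m.shape,np.float32)
            for P in parts(p): hull(c,P,q)
            box_=cv2.boundingRect((q>0).astype(np.uint8)); g=6*S
            sl=np.s_[max(0,box_[1]-g):box_[1]+box_[3]+g,max(0,box_[0]-g):box_[0]+box_[2]+g]
            s+=np.abs(q[sl]-m[sl]).sum()/q.sum()
        return s
    n=len(x0); best=None
    for k in range(2):
        sim=np.vstack([x0]+[np.array(x0)+np.eye(n)[i]*step[i] for i in range(n)])
        b=minimize(cost,x0,method='Nelder-Mead',options=dict(initial_simplex=sim,xatol=1e-5,fatol=1e-5,maxiter=300)); x0=b.x; step=[-s/2 for s in step]
    return b.x,b.fun
def objmask_t(c,thr):
    im=c['img'].astype(float); lum=im.min(2); return lum<thr*c['ref']
class V(dict): pass
def view(f):
    c=V(load(f)); c['ref']=np.percentile(c['img'].min(2),80) if 'top' not in f else np.median(c['img'].min(2)[120:250,120:400]); return c
E
cat > f0.py <<'E'
from fit import *
T=view('top0');C=view('scene0');print(T['ref'],C['ref'])
im=T['img']
for n,(u,v) in dict(mat=(500,230),shadow=(350,312),trayfl=(240,280),rim=(279,341),case=(560,328),casein=(580,368),cap=(358,290)).items(): print(n,im[int(v*.64),int(u*.64)])
print('sc');im=C['img']
for n,(u,v) in dict(mat=(450,420),trayfl=(490,235),rim=(430,242),case=(280,440),casein=(270,425),cap=(435,268),body=(435,295)).items(): print(n,im[int(v*.64),int(u*.64)])
px=dict(bottle=(358,292,.074),va=(402,230,.06),vb=(352,377,.06),dl=(442,312,.07),ds=(431,385,.05))
mod=dict(bottle=BIG,va=SM,vb=SM,dl=DL,ds=DS)
for n,(u,v,z) in px.items():
    x0=ray(T,u*.64,v*.64,z)[:2]
    for vs,l in(([T],'T'),([C],'C'),([T,C],'TC')):
        x,f=fit(vs,lambda p:bottle(p,*mod[n]),x0,[.006,.006]); print(n,l,x0.round(4),x.round(4),round(f,3))
E
python3 f0.py
```

```text
91.0 148.0
mat [ 95  96 100]
shadow [34 22 20]
trayfl [58 60 60]
rim [57 58 61]
case [23 18 21]
casein [62 57 60]
cap [24 24 28]
sc
mat [149 152 154]
trayfl [87 88 86]
rim [68 68 63]
case [4 3 5]
casein [97 93 92]
cap [18 16 16]
body [47 28 11]
bottle T [0.5664 0.053 ] [0.5663 0.0547] 0.095
bottle C [0.5664 0.053 ] [0.5668 0.0574] 0.21
bottle TC [0.5664 0.053 ] [0.5673 0.0556] 0.316
va T [0.6653 0.0058] [0.6674 0.0067] 0.121
va C [0.6653 0.0058] [0.6676 0.0097] 0.096
va TC [0.6653 0.0058] [0.6679 0.0075] 0.249
vb T [0.4549 0.0463] [0.4552 0.048 ] 0.141
vb C [0.4549 0.0463] [0.4552 0.0517] 0.144
vb TC [0.4549 0.0463] [0.4561 0.0494] 0.315
dl T [ 0.5539 -0.0613] [ 0.5565 -0.0616] 0.085
dl C [ 0.5539 -0.0613] [ 0.5565 -0.0598] 0.143
dl TC [ 0.5539 -0.0613] [ 0.557  -0.0612] 0.24
ds T [ 0.458  -0.0583] [ 0.4558 -0.0598] 0.143
ds C [ 0.458  -0.0583] [ 0.4558 -0.0576] 0.413
ds TC [ 0.458  -0.0583] [ 0.4564 -0.059 ] 0.569
```

```bash
cat > f1.py <<'E'
from fit import *
T=view('top0');C=view('scene0')
s=lambda u,v,z=.03:ray(T,u*.64,v*.64,z)[:2]
# case: corner hints
A=s(520,358,.03);B=s(613,400,.03)
d=(B-A); print('len',np.linalg.norm(d)); 
# -x face is camera-near side (robot); hinge is far side
yaw=np.arctan2(d[1],d[0])-np.pi/2
for w in (yaw,yaw+np.pi):
    ex=np.array([np.cos(w),np.sin(w)])
    if ex[0]>0: break
c0=(A+B)/2+.025*ex
for l in(1.3,1.7):
  for vs,nm in(([T],'T'),([C],'C'),([T,C],'TC')):
    x,f=fit(vs,case,[*c0,w,l],[.006,.006,.06,.15],.78); print('case',nm,x.round(4),round(f,3))
def tray(p):
    g=[]
    bays=[(-.033,0,.072,.174),(.038,-.056,.062,.062),(.038,.005,.062,.052),(.038,.061,.062,.052)]
    return [box(p,a-.5*w,a+.5*w,b-.5*h,b+.5*h,.017,.017) for a,b,w,h in bays]
P=[s(207,240,.017),s(308,301,.017),s(250,382,.017),s(149,313,.017)]
print([round(np.linalg.norm(P[i]-P[i-1]),4) for i in range(4)])
c=np.mean(P,0); ex=(P[2]+P[3]-P[0]-P[1]); w=np.arctan2(ex[1],ex[0]); print('tray0',c,w)
for thr in(.72,.8):
  for vs,nm in(([T],'T'),([C],'C'),([T,C],'TC')):
    x,f=fit(vs,tray,[*c,w],[.006,.006,.05],thr); print('tray',thr,nm,x.round(4),round(f,3))
# overlay check
o=[]
for V_,nm in((T,'top0'),(C,'scene0')):
    i=cv2.resize(V_['img'][:,:,::-1],None,fx=4,fy=4,interpolation=cv2.INTER_CUBIC); i=cv2.convertScaleAbs(i,alpha=1.6)
    xc,_=fit([T,C],case,[*c0,yaw if 0 else x[2]*0+np.arctan2(d[1],d[0])-np.pi/2 if np.cos(np.arctan2(d[1],d[0])-np.pi/2)>0 else np.arctan2(d[1],d[0])+np.pi/2,1.5],[.006,.006,.06,.15],.78)
    for parts,ctr in((tray(x),x),(case(xc),xc)):
        for Q in parts:
            q=np.array([(proj(V_,p)+.5)*4 for p in Q]).round().astype(np.int32); cv2.polylines(i,[cv2.convexHull(q)],True,(0,0,255),1)
        u,v=(proj(V_,[*ctr[:2],.02])*4).astype(int); o.append(cv2.resize(i[max(0,v-240):v+240,max(0,u-260):u+260],(390,300)))
cv2.imwrite('pics/ov.png',np.vstack([np.hstack(o[:2]),np.hstack(o[2:])]))
E
python3 f1.py
```

```text
len 0.13622027303113604
case T [ 0.5132 -0.2523 -0.3283  1.7809] 0.037
case C [ 0.5167 -0.2521 -0.3439  1.6387] 0.088
case TC [ 0.5151 -0.2519 -0.3319  1.7342] 0.145
case T [ 0.5133 -0.2523 -0.3292  1.7825] 0.037
case C [ 0.5171 -0.2519 -0.3431  1.6429] 0.089
case TC [ 0.5151 -0.2519 -0.3331  1.7367] 0.145
[np.float64(0.1318), np.float64(0.1764), np.float64(0.1379), np.float64(0.1778)]
tray0 [0.53391052 0.23852568] 2.673540323247887
tray 0.72 T [0.5372 0.2448 2.6899] 0.091
tray 0.72 C [0.5356 0.2487 2.6943] 0.304
tray 0.72 TC [0.5366 0.2468 2.6885] 0.444
tray 0.8 T [0.537  0.2446 2.6936] 0.088
tray 0.8 C [0.5353 0.2485 2.693 ] 0.329
tray 0.8 TC [0.5367 0.246  2.6921] 0.472
```

View pics/ov.png

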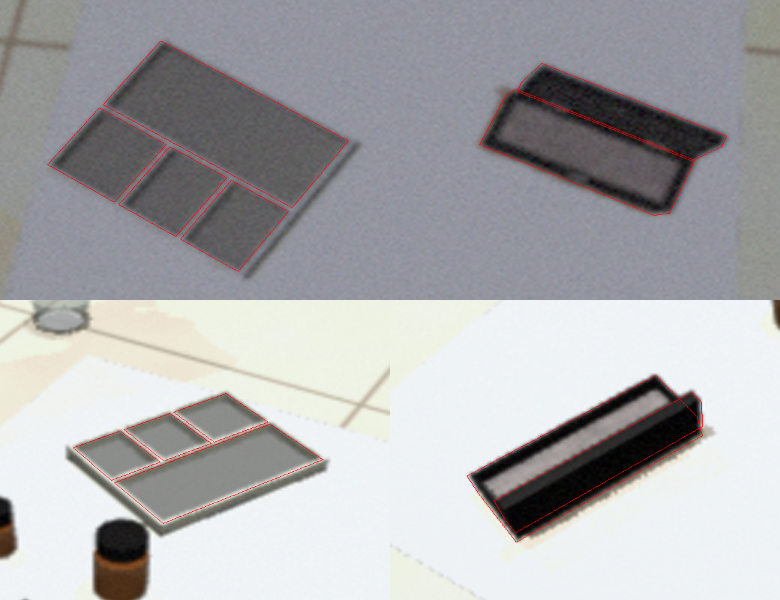

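```bash
cat > go.py <<'E'
import sys
from h import *
o=r.get_obs(); R=o['ee_rot'];p=o['position']
az=np.degrees(np.arctan2(R[1,1],R[0,1]))
print('t',round(o['time'],2),'p',np.round(p,4),'az',round(az,1),'tilt',np.degrees(np.arccos(-R[2,2])).round(2),'w',round(o['gripper_width'],4),'F',np.round(o['force'],1),'q',np.round(o['joints'],2))
a=[float(x) for x in sys.argv[1:]]
for i in range(0,len(a),4):
    d=R.T@(np.array(a[i:i+3])-p)*100; w=-((a[i+3]-az+90)%180-90)
    print('dp',d.round(2).tolist(),'yaw',round(w,1))
E
python3 go.py .595 -.280 .22 -19.1
```

```text
t 0.1 p [0.2186 0.4769 0.2528] az 65.4 tilt 0.07 w 0.0852 F [-0.5  0.2 -0.1] q [ 1.    0.29 -0.15  1.13  0.    1.43]
dp [-65.76, -53.12, 3.33] yaw 84.5
```

```bash
python3 -m crank '[{"jaw":255,"dp":[-65.8,-53.1,3.3],"yaw":84.5},{"jaw":255,"dp":[-65.8,-53.1,3.3],"yaw":84.5},{"jaw":255,"dp":[-65.8,-53.1,3.3],"yaw":84.5},{"jaw":255,"dp":[-65.8,-53.1,3.3],"yaw":84.5},{"jaw":255,"dp":[-65.8,-53.1,3.3],"yaw":84.5},{"jaw":255,"dp":[-65.8,-53.1,3.3],"yaw":84.5},{"jaw":255,"dp":[-65.8,-53.1,3.3],"yaw":84.5},{"jaw":255,"dp":[-65.8,-53.1,3.3],"yaw":84.5}]' 30; python3 go.py .595 -.280 .22 -19.1
```

```text
time: 0.77
position: [0.3674, 0.1772, 0.2402]
ee_rot: [[-0.135, 0.991, 0.0], [0.991, 0.135, 0.0], [0.0, 0.0, -1.0]]
force: [1.8, 0.5, 0.6]
gripper_width: 0.0
t 0.77 p [0.3674 0.1772 0.2402] az 7.7 tilt 0.01 w 0.0 F [1.8 0.5 0.6] q [ 0.27  0.08 -0.46  1.04  0.    1.71]
dp [-48.37, 16.39, 2.02] yaw 26.8
```

```bash
python3 -m crank '[{"jaw":255,"dp":[-48.4,16.4,2],"yaw":26.8},{"jaw":255,"dp":[-48.4,16.4,2],"yaw":26.8},{"jaw":255,"dp":[-48.4,16.4,2],"yaw":26.8},{"jaw":255,"dp":[-48.4,16.4,2],"yaw":26.8},{"jaw":255,"dp":[-48.4,16.4,2],"yaw":26.8},{"jaw":255,"dp":[-48.4,16.4,2],"yaw":26.8},{"jaw":255,"dp":[-48.4,16.4,2],"yaw":26.8},{"jaw":255,"dp":[-48.4,16.4,2],"yaw":26.8}]'; python3 go.py .595 -.280 .22 -19.1 .595 -.280 .084 -19.1
```

```text
time: 1.43
position: [0.5177, -0.1203, 0.2269]
ee_rot: [[0.321, 0.947, -0.0], [0.947, -0.321, 0.0], [0.0, -0.0, -1.0]]
force: [2.0, 1.0, -0.5]
gripper_width: -0.0001
t 1.43 p [ 0.5177 -0.1203  0.2269] az -18.7 tilt 0.03 w -0.0001 F [ 2.   1.  -0.5] q [-0.37  0.32 -0.18  1.07  0.    1.53]
dp [-12.63, 12.45, 0.68] yaw 0.4
dp [-12.64, 12.46, 14.28] yaw 0.4
```

```bash
python3 -m crank '[{"jaw":255,"dp":[-12.6,12.5,0.7],"yaw":0.4},{"jaw":255,"dp":[-12.6,12.5,0.7],"yaw":0.4},{"jaw":255,"dp":[-12.6,12.5,0.7],"yaw":0.4},{"jaw":255,"dp":[-12.6,12.5,0.7],"yaw":0.4},{"jaw":255,"dp":[-12.6,12.5,5],"yaw":0.4},{"jaw":255,"dp":[-12.6,12.5,9],"yaw":0.4},{"jaw":255,"dp":[-12.6,12.5,13],"yaw":0.4},{"jaw":255,"dp":[-12.6,12.5,14.3],"yaw":0.4}]'; python3 -m crank '[{"jaw":255,"dp":[0,0,0],"yaw":0},{"jaw":255,"dp":[0,0,0],"yaw":0}]' >/dev/null; python3 go.py .595 -.280 .084 -19.1 .515 -.252 .084 -19.1
python3 - <<'E'
from h import *
c=snap('scene','s1'); v=c['img'][180:384,60:330,::-1]; cv2.imwrite('pics/s1c.png',cv2.resize(v,None,fx=2.8,fy=2.8,interpolation=cv2.INTER_CUBIC))
E
```

```text
time: 2.1
position: [0.5918, -0.2761, 0.0772]
ee_rot: [[0.328, 0.945, -0.008], [0.945, -0.328, 0.005], [0.002, -0.009, -1.0]]
force: [-0.7, 0.5, -0.5]
gripper_width: -0.0003
t 2.27 p [ 0.5949 -0.2774  0.0837] az -19.1 tilt 0.1 w -0.0002 F [ 0.2 -0.2  1.2] q [-0.55  0.66 -0.01  0.9  -0.    1.36]
dp [-0.24, 0.09, -0.03] yaw -0.0
dp [-0.21, -8.38, -0.01] yaw -0.0
```

View pics/s1c.png

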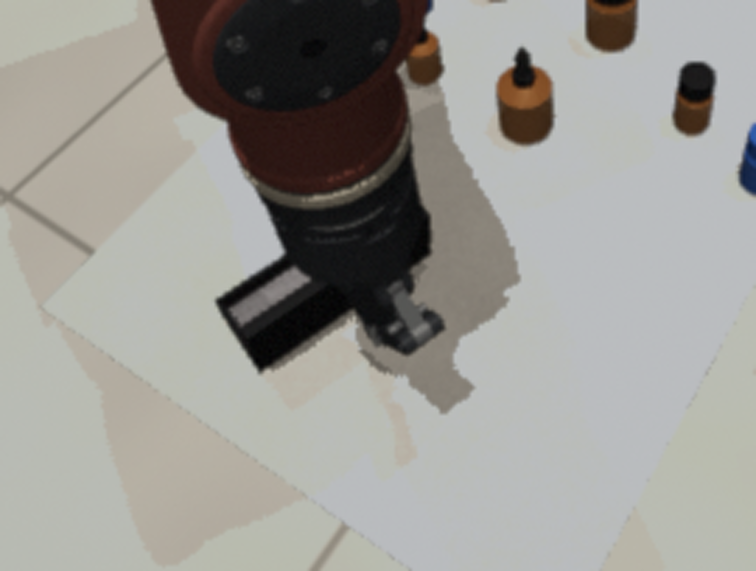

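```bash
python3 -m crank '[{"jaw":255,"dp":[-0.2,-2,0],"yaw":0},{"jaw":255,"dp":[-0.2,-3,0],"yaw":0},{"jaw":255,"dp":[-0.2,-4,0],"yaw":0},{"jaw":255,"dp":[-0.2,-5,0],"yaw":0},{"jaw":255,"dp":[-0.2,-6,0],"yaw":0},{"jaw":255,"dp":[-0.2,-7,0],"yaw":0},{"jaw":255,"dp":[-0.2,-7.8,0],"yaw":0},{"jaw":255,"dp":[-0.2,-8,0],"yaw":0}]'; python3 -m crank '[{"jaw":255,"dp":[0,-0.3,0.5],"yaw":0},{"jaw":255,"dp":[0,-0.6,1],"yaw":0},{"jaw":255,"dp":[0,-0.8,1.5],"yaw":0},{"jaw":255,"dp":[0,-0.8,1.9],"yaw":0},{"jaw":255,"dp":[0,-0.8,1.9],"yaw":0}]' ; python3 go.py
python3 - <<'E'
from h import *
c=snap('scene','s2'); v=c['img'][180:384,60:330,::-1]; cv2.imwrite('pics/s2c.png',cv2.resize(v,None,fx=2.8,fy=2.8,interpolation=cv2.INTER_CUBIC))
E
```

```text
time: 2.98
position: [0.5192, -0.2535, 0.0861]
ee_rot: [[0.328, 0.945, 0.002], [0.945, -0.328, -0.001], [-0.001, 0.002, -1.0]]
force: [1.3, 0.4, 0.4]
gripper_width: -0.0
time: 3.4
position: [0.511, -0.2504, 0.064]
ee_rot: [[0.328, 0.945, -0.001], [0.945, -0.328, 0.001], [0.0, -0.002, -1.0]]
force: [-0.6, 1.0, 0.5]
gripper_width: -0.0
t 3.4 p [ 0.511  -0.2504  0.064 ] az -19.1 tilt 0.1 w -0.0 F [-0.6  1.   0.5] q [-0.58  0.54 -0.3   0.73  0.    1.32]
```

View pics/s2c.png

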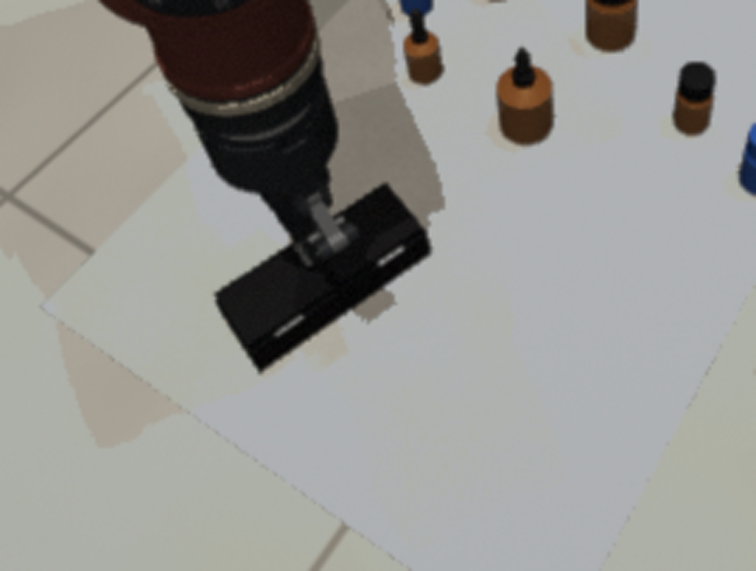

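The lid is folded nearly shut under the fingertips. Now I press it home.

```bash
python3 -m crank '[{"jaw":255,"dp":[0,-0.3,0.1],"yaw":0},{"jaw":255,"dp":[0,-0.6,0.2],"yaw":0},{"jaw":255,"dp":[0,-0.6,0.25],"yaw":0},{"jaw":255,"dp":[0,-0.6,0.25],"yaw":0}]'; python3 go.py;  python3 -m crank '[{"jaw":255,"dp":[0,0,0.1],"yaw":0},{"jaw":255,"dp":[0,0,0.1],"yaw":0},{"jaw":255,"dp":[0,0,0.1],"yaw":0}]'
```

```text
time: 3.78
position: [0.5057, -0.2487, 0.0628]
ee_rot: [[0.328, 0.945, -0.0], [0.945, -0.328, 0.0], [0.0, -0.0, -1.0]]
force: [-0.1, 0.2, -0.6]
gripper_width: 0.0002
t 3.78 p [ 0.5057 -0.2487  0.0628] az -19.1 tilt 0.01 w 0.0002 F [-0.1  0.2 -0.6] q [-0.59  0.54 -0.32  0.72  0.    1.32]
time: 4.03
position: [0.506, -0.2489, 0.0621]
ee_rot: [[0.328, 0.945, 0.0], [0.945, -0.328, -0.0], [-0.0, 0.0, -1.0]]
force: [-0.9, -0.2, 2.6]
gripper_width: -0.0
```

```bash
python3 -m crank '[{"jaw":255,"dp":[0,0,0.1],"yaw":0},{"jaw":255,"dp":[0,0,0.15],"yaw":0},{"jaw":255,"dp":[0,0,0.15],"yaw":0},{"jaw":255,"dp":[0,0,0.15],"yaw":0}]'; python3 -m crank '[{"jaw":255,"dp":[0,0,-2],"yaw":0},{"jaw":100,"dp":[0,0,-6],"yaw":0},{"jaw":0,"dp":[0,0,-10],"yaw":0},{"jaw":0,"dp":[-6,-10,-10],"yaw":0},{"jaw":0,"dp":[-6,-10,-10],"yaw":0},{"jaw":0,"dp":[-6,-10,-10],"yaw":0},{"jaw":0,"dp":[-6,-10,-10],"yaw":0},{"jaw":0,"dp":[-6,-10,-10],"yaw":0}]'
cat > f2.py <<'E'
from fit import *
import sys
k=sys.argv[1]
snap('top','top'+k);snap('scene','scene'+k)
T=view('top'+k);C=view('scene'+k); T['ref']=91;C['ref']=148
shut=lambda p:[box(p,-.025,.025,-.07,.07,0,.03),box(p,-.023,.0235,-.068,.068,.03,.04)]
for vs,nm in(([T],'T'),([C],'C'),([T,C],'TC')):
    x,f=fit(vs,shut,[.515,-.252,-.333],[.006,.006,.05],.62); print(nm,x.round(4),round(f,3))
    y,f=fit(vs,case,[*x,.05],[.004,.004,.03,.06],.62); print(nm,y.round(4),round(f,3))
im=cv2.resize(C['img'][180:384,60:330,::-1],None,fx=2.8,fy=2.8,interpolation=cv2.INTER_CUBIC); cv2.imwrite('pics/c%s.png'%k,im)
E
python3 f2.py 3; python3 go.py
```

```text
time: 4.37
position: [0.5061, -0.2489, 0.0618]
ee_rot: [[0.327, 0.945, 0.001], [0.945, -0.327, -0.001], [-0.0, 0.001, -1.0]]
force: [-4.9, 3.4, 19.0]
gripper_width: 0.0
time: 5.03
position: [0.3906, -0.2731, 0.1606]
ee_rot: [[0.33, 0.944, 0.0], [0.944, -0.33, -0.0], [-0.0, 0.0, -1.0]]
force: [0.1, -0.5, 0.4]
gripper_width: 0.083
T [ 0.5143 -0.2525 -0.3266] 0.04
T [ 0.5146 -0.2527 -0.3268 -0.0401] 0.04
C [ 0.5147 -0.2508 -0.3332] 0.049
C [ 0.514  -0.2506 -0.3282 -0.1029] 0.036
TC [ 0.5146 -0.2517 -0.3302] 0.094
TC [ 0.5146 -0.2519 -0.3296 -0.0451] 0.088
t 5.13 p [ 0.3924 -0.2731  0.1605] az -19.1 tilt 0.06 w 0.0854 F [ 0.   0.6 -0.2] q [-0.76  0.28 -0.43  0.86  0.    1.14]
```

View pics/c3.png

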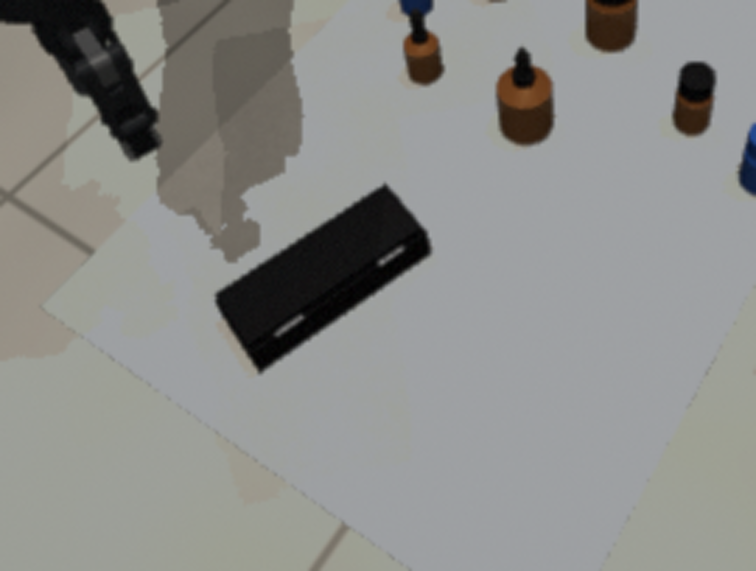

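The case is shut: no gap at the lid seam and the outline fit matches the shut model. The fingertip also stopped at z = 40 mm with 19 N. Now I grasp it.

```bash
python3 go.py .5146 -.2518 .12 -18.9 .5146 -.2518 .031 -18.9
```

```text
t 5.13 p [ 0.3924 -0.2731  0.1605] az -19.1 tilt 0.06 w 0.0854 F [ 0.   0.6 -0.2] q [-0.76  0.28 -0.43  0.86  0.    1.14]
dp [6.01, 10.84, 4.06] yaw -0.2
dp [6.02, 10.83, 12.96] yaw -0.2
```

```bash
python3 -m crank '[{"jaw":0,"dp":[6,10.8,0],"yaw":-0.2},{"jaw":0,"dp":[6,10.8,0],"yaw":-0.2},{"jaw":0,"dp":[6,10.8,3],"yaw":-0.2},{"jaw":0,"dp":[6,10.8,6],"yaw":-0.2},{"jaw":0,"dp":[6,10.8,6],"yaw":-0.2},{"jaw":0,"dp":[6,10.8,6],"yaw":-0.2}]' >/dev/null; python3 go.py .5146 -.2518 .031 -18.9
```

```text
t 5.63 p [ 0.513  -0.2497  0.0984] az -18.8 tilt 0.27 w 0.0854 F [-0.2  0.   1. ] q [-0.58  0.51 -0.26  0.81 -0.    1.32]
dp [-0.15, 0.25, 6.74] yaw 0.1
```

```bash
python3 -m crank '[{"jaw":0,"dp":[-0.15,0.15,3],"yaw":0},{"jaw":0,"dp":[-0.15,0.15,5.5],"yaw":0},{"jaw":0,"dp":[-0.15,0.15,6.9],"yaw":0},{"jaw":0,"dp":[-0.15,0.15,6.9],"yaw":0},{"jaw":0,"dp":[-0.15,0.15,6.9],"yaw":0}]' ; python3 -m crank '[{"jaw":255,"dp":[0,0,0],"yaw":0},{"jaw":255,"dp":[0,0,0],"yaw":0},{"jaw":255,"dp":[0,0,0],"yaw":0},{"jaw":255,"dp":[0,0,0],"yaw":0},{"jaw":255,"dp":[0,0,0],"yaw":0},{"jaw":255,"dp":[0,0,0],"yaw":0},{"jaw":255,"dp":[0,0,0],"yaw":0},{"jaw":255,"dp":[0,0,0],"yaw":0}]' 60;python3 go.py
```

```text
time: 6.05
position: [0.5144, -0.2537, 0.0326]
ee_rot: [[0.325, 0.946, 0.0], [0.946, -0.325, -0.0], [-0.0, 0.0, -1.0]]
force: [0.5, -0.5, -0.0]
gripper_width: 0.0852
time: 6.72
position: [0.5151, -0.2539, 0.033]
ee_rot: [[0.324, 0.946, 0.002], [0.946, -0.324, -0.001], [-0.001, 0.002, -1.0]]
force: [-1.3, 0.6, 10.9]
gripper_width: 0.0486
t 6.72 p [ 0.5151 -0.2539  0.033 ] az -18.9 tilt 0.13 w 0.0486 F [-1.3  0.6 10.9] q [-0.59  0.59 -0.32  0.66 -0.    1.32]
```

```bash
python3 -m crank '[{"jaw":255,"dp":[0,0,-1],"yaw":0},{"jaw":255,"dp":[0,0,-2],"yaw":0},{"jaw":255,"dp":[0,0,-3],"yaw":0},{"jaw":255,"dp":[0,0,-3],"yaw":0},{"jaw":255,"dp":[0,0,-3],"yaw":0}]'
python3 - <<'E'
from h import *
a=snap('scene','s4')['img'][180:384,60:330,::-1]; b=snap('wrist','w4')['img'][:,:,::-1]
a=cv2.resize(a,(400,302)); b=cv2.resize(b,(400,302)); cv2.imwrite('pics/c4.png',np.hstack([a,b]))
E
```

```text
time: 7.13
position: [0.515, -0.2537, 0.0623]
ee_rot: [[0.324, 0.946, 0.002], [0.946, -0.324, -0.001], [-0.0, 0.002, -1.0]]
force: [0.6, -0.2, -2.9]
gripper_width: 0.0486
```

View pics/c4.png

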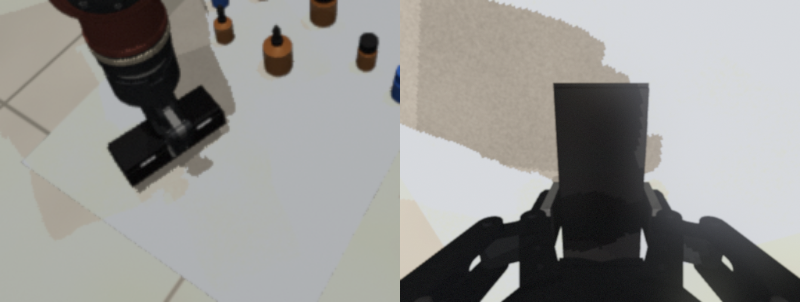

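```bash
python3 -m crank '[{"jaw":255,"dp":[0,0,-4],"yaw":0},{"jaw":255,"dp":[0,0,-8],"yaw":0},{"jaw":255,"dp":[0,0,-12],"yaw":0},{"jaw":255,"dp":[0,0,-14],"yaw":0},{"jaw":255,"dp":[0,0,-14],"yaw":0}]'; python3 go.py .5665 .230 .20 -25.8
```

```text
time: 7.65
position: [0.5164, -0.2546, 0.2059]
ee_rot: [[0.324, 0.946, 0.006], [0.946, -0.324, -0.004], [-0.002, 0.007, -1.0]]
force: [0.1, -1.1, -1.7]
gripper_width: 0.0484
t 7.65 p [ 0.5164 -0.2546  0.2059] az -18.9 tilt 0.42 w 0.0484 F [ 0.1 -1.1 -1.7] q [-0.59  0.41 -0.11  1.05 -0.    1.32]
dp [47.47, -10.98, 0.42] yaw 6.9
```

```bash
python3 -m crank '[{"jaw":255,"dp":[2,-0.5,0],"yaw":1},{"jaw":255,"dp":[5,-1.2,0],"yaw":2},{"jaw":255,"dp":[8.5,-2,0],"yaw":3},{"jaw":255,"dp":[12,-2.8,0],"yaw":4},{"jaw":255,"dp":[15.5,-3.6,0],"yaw":5},{"jaw":255,"dp":[19,-4.4,0],"yaw":6},{"jaw":255,"dp":[22.5,-5.2,0],"yaw":7},{"jaw":255,"dp":[25,-5.8,0],"yaw":7}]' >/dev/null; python3 go.py .5665 .230 .20 -25.8
```

```text
t 8.32 p [0.5396 0.0049 0.1996] az -25.9 tilt 0.15 w 0.0486 F [ 1.2 -0.5 -3.3] q [-0.13  0.36 -0.21  1.01  0.    1.9 ]
dp [21.42, -7.42, -0.02] yaw -0.1
```

```bash
python3 -m crank '[{"jaw":255,"dp":[3,-1,0],"yaw":0},{"jaw":255,"dp":[6.5,-2.2,0],"yaw":0},{"jaw":255,"dp":[10,-3.4,0],"yaw":0},{"jaw":255,"dp":[13.5,-4.6,0],"yaw":0},{"jaw":255,"dp":[17,-5.8,0],"yaw":0},{"jaw":255,"dp":[19.5,-6.8,0],"yaw":0},{"jaw":255,"dp":[21,-7.3,0],"yaw":0},{"jaw":255,"dp":[21.2,-7.4,0],"yaw":0}]' >/dev/null; python3 -m crank '[{"jaw":255,"dp":[0,0,3],"yaw":0},{"jaw":255,"dp":[0,0,6],"yaw":0},{"jaw":255,"dp":[0,0,9],"yaw":0},{"jaw":255,"dp":[0,0,11],"yaw":0},{"jaw":255,"dp":[0,0,11],"yaw":0},{"jaw":255,"dp":[0,0,11],"yaw":0}]' >/dev/null
python3 go.py .5665 .230 .04 -25.8
python3 - <<'E'
from h import *
T=snap('top','t5'); C=snap('scene','s5'); o=[]
for c,z in((T,4),(C,4)):
    i=cv2.resize(c['img'][:,:,::-1],None,fx=4,fy=4,interpolation=cv2.INTER_CUBIC); i=cv2.convertScaleAbs(i,alpha=1.5)
    u,v=(proj(c,[.54,.245,.03])*4).astype(int); o.append(i[max(0,v-300):v+300,max(0,u-250):u+250])
cv2.imwrite('pics/c5.png',cv2.resize(np.hstack(o),(800,480)))
E
```

```text
t 9.48 p [0.5657 0.2237 0.0901] az -26.0 tilt 0.19 w 0.0486 F [ 0.4 -0.3 -1.3] q [ 0.26  0.58 -0.15  0.84 -0.    2.28]
dp [0.61, -0.19, 5.01] yaw -0.2
```

View pics/c5.png

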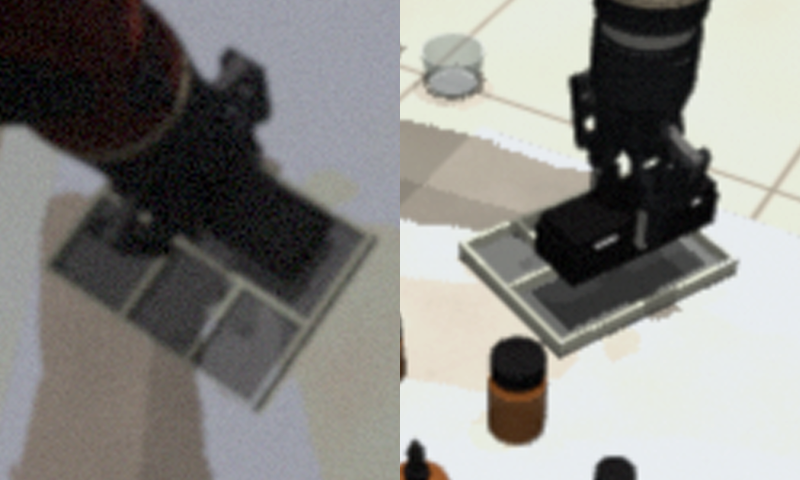

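```bash
python3 -m crank '[{"jaw":255,"dp":[0.5,-0.2,1],"yaw":0},{"jaw":255,"dp":[0.5,-0.2,2.5],"yaw":0},{"jaw":255,"dp":[0.5,-0.2,4],"yaw":0},{"jaw":255,"dp":[0.5,-0.2,4.5],"yaw":0},{"jaw":255,"dp":[0.5,-0.2,4.5],"yaw":0},{"jaw":255,"dp":[0.5,-0.2,4.5],"yaw":0}]'
python3 go.py .5665 .230 .038 -25.8
```

```text
time: 10.08
position: [0.5674, 0.2306, 0.0468]
ee_rot: [[0.437, 0.899, 0.001], [0.899, -0.437, 0.0], [0.0, 0.0, -1.0]]
force: [-0.4, -0.1, -2.3]
gripper_width: 0.0489
t 10.08 p [0.5674 0.2306 0.0468] az -25.9 tilt 0.03 w 0.0489 F [-0.4 -0.1 -2.3] q [ 0.27  0.63 -0.19  0.75 -0.    2.29]
dp [-0.09, -0.05, 0.88] yaw -0.1
```

```bash
python3 -m crank '[{"jaw":255,"dp":[0,0,0.3],"yaw":0},{"jaw":255,"dp":[0,0,0.6],"yaw":0},{"jaw":255,"dp":[0,0,0.7],"yaw":0},{"jaw":255,"dp":[0,0,0.7],"yaw":0}]'
python3 -m crank '[{"jaw":255,"dp":[0,0,0.1],"yaw":0},{"jaw":255,"dp":[0,0,0.15],"yaw":0},{"jaw":255,"dp":[0,0,0.15],"yaw":0}]'
```

```text
time: 10.42
position: [0.5671, 0.2304, 0.0393]
ee_rot: [[0.437, 0.899, 0.0], [0.899, -0.437, 0.0], [0.0, 0.0, -1.0]]
force: [0.4, 0.2, -2.4]
gripper_width: 0.0488
time: 10.67
position: [0.5672, 0.2304, 0.0381]
ee_rot: [[0.437, 0.899, 0.0], [0.899, -0.437, 0.0], [0.0, 0.0, -1.0]]
force: [-0.7, 0.5, 1.0]
gripper_width: 0.0484
```

```bash
python3 -m crank '[{"jaw":75,"dp":[0,0,0],"yaw":0},{"jaw":75,"dp":[0,0,0],"yaw":0},{"jaw":75,"dp":[0,0,0],"yaw":0}]'
python3 -m crank '[{"jaw":75,"dp":[0,0,-1],"yaw":0},{"jaw":75,"dp":[0,0,-2.5],"yaw":0},{"jaw":75,"dp":[0,0,-6],"yaw":0},{"jaw":75,"dp":[0,0,-10],"yaw":0},{"jaw":75,"dp":[0,0,-12],"yaw":0}]'
python3 go.py .567 .0557 .15 0
```

```text
time: 10.92
position: [0.5673, 0.2305, 0.0379]
ee_rot: [[0.437, 0.899, 0.0], [0.899, -0.437, 0.0], [0.0, 0.0, -1.0]]
force: [0.0, 0.2, 0.6]
gripper_width: 0.0603
time: 11.33
position: [0.5685, 0.2309, 0.1629]
ee_rot: [[0.437, 0.899, 0.005], [0.899, -0.437, 0.001], [0.003, 0.004, -1.0]]
force: [1.3, 0.2, 0.2]
gripper_width: 0.0601
t 11.33 p [0.5685 0.2309 0.1629] az -25.9 tilt 0.28 w 0.0601 F [1.3 0.2 0.2] q [ 0.27  0.51 -0.06  1.    0.    2.29]
dp [-15.83, 7.51, 1.26] yaw -25.9
```

```bash
python3 -m crank '[{"jaw":50,"dp":[0,0,0],"yaw":-7},{"jaw":50,"dp":[-3,1.4,0],"yaw":-14},{"jaw":50,"dp":[-6,2.8,0],"yaw":-21},{"jaw":50,"dp":[-9,4.2,0],"yaw":-28},{"jaw":50,"dp":[-12,5.6,0],"yaw":-35},{"jaw":50,"dp":[-15,7,0],"yaw":-42},{"jaw":50,"dp":[-15.7,7.5,0],"yaw":-49},{"jaw":50,"dp":[-15.7,7.5,0],"yaw":-56}]' >/dev/null; python3 go.py .567 .056 .15 64.2
python3 - <<'E'
from fit import *
snap('scene','scene6'); C=view('scene6'); C['ref']=148; 
snap('top','top6')
x,f=fit([C],lambda p:bottle(p,*BIG),[.567,.056],[.006,.006]); print(x,f)
i=cv2.resize(C['img'][:,:,::-1],None,fx=4,fy=4,interpolation=cv2.INTER_CUBIC)
import json
f2=lambda p:[box(p,-.025,.025,-.07,.07,.005,.035),box(p,-.023,.0235,-.068,.068,.035,.045)]
y,f=fit([C],f2,[.567,.232,-.45],[.006,.006,.05],.4); print('case',y,f)
t=np.array([.5365,.2465]);w=2.692; d=y[:2]-t; print('in tray',d@[np.cos(w),np.sin(w)],d@[-np.sin(w),np.cos(w)],y[2]-w+np.pi)
for Q in f2(y):
    q=np.array([(proj(C,p)+.5)*4 for p in Q]).round().astype(np.int32); cv2.polylines(i,[cv2.convexHull(q)],True,(0,0,255),1)
cv2.imwrite('pics/c6.png',i[300:800,900:1500])
E
```

```text
t 12.0 p [0.5663 0.0536 0.1587] az 30.2 tilt 0.07 w 0.0692 F [ 0.6  0.4 -0.6] q [-0.03  0.44 -0.19  0.94 -0.    1.01]
dp [0.17, 0.18, 0.87] yaw -34.0
[0.56597094 0.0577736 ] 0.29193130135536194
case [ 0.56573132  0.23220734 -0.4787256 ] 0.5260831713676453
in tray -0.03253800583397726 0.00016841957729551153 -0.029132942280104768
```

View pics/c6.png

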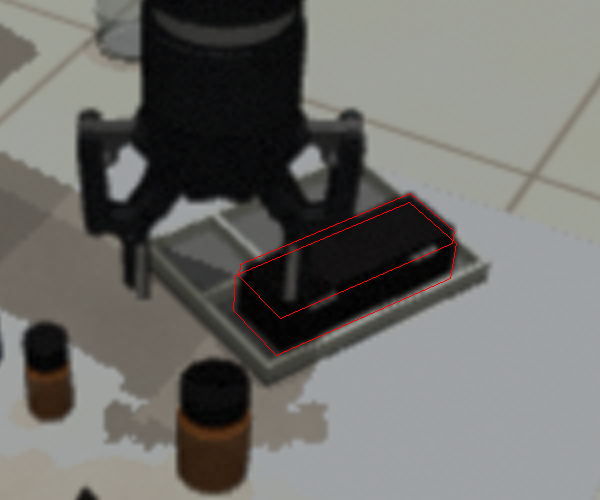

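The case is seated inside the long bay, with its outline fit near (-33, 0) mm in the tray frame. The bottle is below the gripper and undisturbed.

```bash
python3 -m crank '[{"jaw":30,"dp":[0.1,0.2,0],"yaw":-7},{"jaw":30,"dp":[0.1,0.2,0],"yaw":-14},{"jaw":30,"dp":[0.1,0.2,0],"yaw":-21},{"jaw":30,"dp":[0.1,0.2,0],"yaw":-28},{"jaw":30,"dp":[0.1,0.2,0],"yaw":-34},{"jaw":30,"dp":[0.1,0.2,0],"yaw":-34}]' >/dev/null; python3 go.py .5668 .056 .15 64.2 .5668 .056 .037 64.2
```

```text
t 12.6 p [0.5671 0.0589 0.1582] az 64.2 tilt 0.02 w 0.0756 F [-0.4 -0.4  0.5] q [-0.02  0.44 -0.19  0.94  0.    0.43]
dp [-0.1, -0.28, 0.82] yaw -0.0
dp [-0.09, -0.28, 12.12] yaw -0.0
```

```bash
python3 -m crank '[{"jaw":30,"dp":[-0.1,-0.3,0],"yaw":0},{"jaw":30,"dp":[-0.1,-0.3,3],"yaw":0},{"jaw":30,"dp":[-0.1,-0.3,6],"yaw":0},{"jaw":30,"dp":[-0.1,-0.3,9],"yaw":0},{"jaw":30,"dp":[-0.1,-0.3,12],"yaw":0},{"jaw":30,"dp":[-0.1,-0.3,12],"yaw":0},{"jaw":30,"dp":[-0.1,-0.3,12],"yaw":0}]'; python3 -m crank '[{"jaw":150,"dp":[0,0,0],"yaw":0},{"jaw":255,"dp":[0,0,0],"yaw":0},{"jaw":255,"dp":[0,0,0],"yaw":0},{"jaw":255,"dp":[0,0,0],"yaw":0},{"jaw":255,"dp":[0,0,0],"yaw":0},{"jaw":255,"dp":[0,0,0],"yaw":0},{"jaw":255,"dp":[0,0,0],"yaw":0}]' 40;python3 -m crank '[{"jaw":255,"dp":[0,0,-1],"yaw":0},{"jaw":255,"dp":[0,0,-4],"yaw":0},{"jaw":255,"dp":[0,0,-8],"yaw":0},{"jaw":255,"dp":[0,0,-11],"yaw":0},{"jaw":255,"dp":[0,0,-12],"yaw":0},{"jaw":255,"dp":[0,0,-12],"yaw":0}]'; python3 go.py .5266 .3134 .157 64.2
```

```text
time: 13.18
position: [0.5655, 0.0552, 0.0372]
ee_rot: [[-0.898, 0.44, -0.003], [0.44, 0.898, 0.0], [0.003, -0.001, -1.0]]
force: [-0.5, -0.1, 0.1]
gripper_width: 0.0754
time: 13.77
position: [0.5682, 0.0552, 0.04]
ee_rot: [[-0.899, 0.438, 0.004], [0.438, 0.899, -0.0], [-0.003, 0.002, -1.0]]
force: [-0.7, -1.3, 7.1]
gripper_width: 0.0432
time: 14.27
position: [0.5689, 0.0551, 0.162]
ee_rot: [[-0.899, 0.437, 0.007], [0.437, 0.899, -0.0], [-0.006, 0.003, -1.0]]
force: [1.1, -0.7, -0.6]
gripper_width: 0.0429
t 14.27 p [0.5689 0.0551 0.162 ] az 64.1 tilt 0.39 w 0.0429 F [ 1.1 -0.7 -0.6] q [-0.03  0.44 -0.19  0.94  0.    0.42]
dp [15.1, 21.38, 0.47] yaw -0.1
```

```bash
python3 -m crank '[{"jaw":255,"dp":[2,2.8,0],"yaw":0},{"jaw":255,"dp":[4,5.7,0],"yaw":0},{"jaw":255,"dp":[6.2,8.8,0],"yaw":0},{"jaw":255,"dp":[8.4,11.9,0],"yaw":0},{"jaw":255,"dp":[10.6,15,0],"yaw":0},{"jaw":255,"dp":[12.8,18.1,0],"yaw":0},{"jaw":255,"dp":[14.5,20.6,0],"yaw":0},{"jaw":255,"dp":[15.1,21.4,0],"yaw":0}]' >/dev/null; python3 -m crank '[{"jaw":255,"dp":[0,0,0],"yaw":0},{"jaw":255,"dp":[0,0,3],"yaw":0},{"jaw":255,"dp":[0,0,6],"yaw":0},{"jaw":255,"dp":[0,0,8],"yaw":0},{"jaw":255,"dp":[0,0,8],"yaw":0},{"jaw":255,"dp":[0,0,8],"yaw":0}]' >/dev/null;  python3 go.py .5266 .3134 .045 64.2
```

```text
t 15.43 p [0.5237 0.312  0.0767] az 64.0 tilt 0.19 w 0.0431 F [ 0.3  0.  -1.1] q [ 0.42  0.59 -0.16  0.81 -0.    0.87]
dp [-0.21, 0.26, 3.17] yaw -0.2
```

```bash
python3 -m crank '[{"jaw":255,"dp":[-0.2,0.2,0],"yaw":0},{"jaw":255,"dp":[-0.2,0.2,1],"yaw":0},{"jaw":255,"dp":[-0.2,0.2,2],"yaw":0},{"jaw":255,"dp":[-0.2,0.2,2.7],"yaw":0},{"jaw":255,"dp":[-0.2,0.2,2.9],"yaw":0},{"jaw":255,"dp":[-0.2,0.2,3],"yaw":0},{"jaw":255,"dp":[-0.2,0.2,3],"yaw":0}]' ;  python3 go.py .5266 .3134 .045 64.2
```

```text
time: 16.02
position: [0.5269, 0.3145, 0.0475]
ee_rot: [[-0.899, 0.437, -0.0], [0.437, 0.899, -0.0], [0.0, -0.0, -1.0]]
force: [-0.5, -0.3, -1.2]
gripper_width: 0.0428
t 16.02 p [0.5269 0.3145 0.0475] az 64.1 tilt 0.03 w 0.0428 F [-0.5 -0.3 -1.2] q [ 0.42  0.63 -0.18  0.76  0.    0.87]
dp [-0.02, -0.11, 0.25] yaw -0.1
```

```bash
python3 -m crank '[{"jaw":255,"dp":[0,-0.1,0.1],"yaw":0},{"jaw":255,"dp":[0,-0.1,0.2],"yaw":0},{"jaw":255,"dp":[0,-0.1,0.25],"yaw":0},{"jaw":255,"dp":[0,-0.1,0.25],"yaw":0}]' ;  python3 -m crank '[{"jaw":255,"dp":[0,0,0.1],"yaw":0},{"jaw":255,"dp":[0,0,0.15],"yaw":0},{"jaw":255,"dp":[0,0,0.15],"yaw":0}]'
```

```text
time: 16.35
position: [0.5267, 0.3136, 0.0453]
ee_rot: [[-0.899, 0.437, 0.0], [0.437, 0.899, 0.0], [-0.0, 0.0, -1.0]]
force: [-0.1, -0.2, -0.0]
gripper_width: 0.043
time: 16.6
position: [0.5267, 0.3138, 0.045]
ee_rot: [[-0.899, 0.437, 0.001], [0.437, 0.899, 0.0], [-0.0, 0.001, -1.0]]
force: [-4.1, -2.2, 11.1]
gripper_width: 0.0428
```

```bash
python3 -m crank '[{"jaw":255,"dp":[0,0,-0.15],"yaw":0},{"jaw":255,"dp":[0,0,-0.15],"yaw":0},{"jaw":75,"dp":[0,0,-0.15],"yaw":0},{"jaw":75,"dp":[0,0,-0.15],"yaw":0},{"jaw":75,"dp":[0,0,-0.15],"yaw":0},{"jaw":75,"dp":[0,0,-0.15],"yaw":0}]' ;  python3 -m crank '[{"jaw":75,"dp":[0,0,-2],"yaw":0},{"jaw":75,"dp":[0,0,-5],"yaw":0},{"jaw":75,"dp":[0,0,-9],"yaw":0},{"jaw":75,"dp":[0,0,-12],"yaw":0},{"jaw":75,"dp":[0,0,-12],"yaw":0}]'; python3 go.py .668 .0085 .16 64.2
```

```text
time: 17.1
position: [0.5267, 0.3136, 0.0451]
ee_rot: [[-0.899, 0.437, -0.0], [0.437, 0.899, -0.0], [0.0, -0.0, -1.0]]
force: [0.2, 0.5, -0.6]
gripper_width: 0.0605
time: 17.52
position: [0.5298, 0.3151, 0.1719]
ee_rot: [[-0.899, 0.437, 0.009], [0.437, 0.899, 0.004], [-0.006, 0.007, -1.0]]
force: [1.3, 0.5, 0.6]
gripper_width: 0.0606
t 17.52 p [0.5298 0.3151 0.1719] az 64.1 tilt 0.55 w 0.0606 F [1.3 0.5 0.6] q [ 0.42  0.51 -0.04  1.01 -0.    0.87]
dp [-25.82, -21.54, 1.19] yaw -0.1
```

```bash
python3 -m crank '[{"jaw":75,"dp":[-2.6,-2.2,0.5],"yaw":0},{"jaw":75,"dp":[-5.2,-4.3,0.5],"yaw":0},{"jaw":75,"dp":[-8.2,-6.8,0.5],"yaw":0},{"jaw":75,"dp":[-11.2,-9.3,0.5],"yaw":0},{"jaw":75,"dp":[-14.2,-11.8,0.5],"yaw":0},{"jaw":75,"dp":[-17.2,-14.3,0.5],"yaw":0},{"jaw":75,"dp":[-20.2,-16.8,0.5],"yaw":0},{"jaw":75,"dp":[-23.2,-19.3,0.5],"yaw":0}]' >/dev/null; python3 -m crank '[{"jaw":75,"dp":[-2,-1.5,0],"yaw":0},{"jaw":75,"dp":[-2.6,-2.1,0],"yaw":0},{"jaw":75,"dp":[-2.6,-2.1,0],"yaw":0},{"jaw":75,"dp":[-2.6,-2.1,0],"yaw":0}]' >/dev/null
python3 go.py .668 .0085 .16 64.2 .668 .0085 .035 64.2
python3 - <<'E'
from fit import *
snap('scene','scene7');snap('top','top7'); C=view('scene7'); C['ref']=148; T=view('top7');T['ref']=91
for n,x0,m in(('va',[.668,.008],SM),('vb',[.4555,.0495],SM),('dl',[.557,-.061],DL),('ds',[.456,-.059],DS)):
    print(n,*[np.round(fit([V_],lambda p:bottle(p,*m),x0,[.006,.006])[0],4) for V_ in (C,T)])
E
```

```text
t 18.52 p [0.6647 0.0087 0.1599] az 64.0 tilt 0.06 w 0.0605 F [-0.3  0.4  0.6] q [-0.1   0.62  0.11  1.07  0.    0.36]
dp [-0.31, 0.12, -0.01] yaw -0.2
dp [-0.32, 0.12, 12.49] yaw -0.2
va [0.6671 0.0105] [0.6755 0.011 ]
vb [0.4542 0.0532] [0.4554 0.05  ]
dl [ 0.5569 -0.0604] [ 0.558  -0.0573]
ds [ 0.4559 -0.0576] [ 0.4875 -0.149 ]
```

```bash
python3 -m crank '[{"jaw":75,"dp":[-0.3,0.1,0],"yaw":0},{"jaw":75,"dp":[-0.3,0.1,3],"yaw":0},{"jaw":75,"dp":[-0.3,0.1,6],"yaw":0},{"jaw":75,"dp":[-0.3,0.1,9],"yaw":0},{"jaw":75,"dp":[-0.3,0.1,12],"yaw":0},{"jaw":75,"dp":[-0.3,0.1,12.4],"yaw":0},{"jaw":75,"dp":[-0.3,0.1,12.4],"yaw":0}]'; python3 -m crank '[{"jaw":150,"dp":[0,0,0],"yaw":0},{"jaw":255,"dp":[0,0,0],"yaw":0},{"jaw":255,"dp":[0,0,0],"yaw":0},{"jaw":255,"dp":[0,0,0],"yaw":0},{"jaw":255,"dp":[0,0,0],"yaw":0},{"jaw":255,"dp":[0,0,0],"yaw":0},{"jaw":255,"dp":[0,0,0],"yaw":0}]' 30;python3 -m crank '[{"jaw":255,"dp":[0,0,-1],"yaw":0},{"jaw":255,"dp":[0,0,-4],"yaw":0},{"jaw":255,"dp":[0,0,-8],"yaw":0},{"jaw":255,"dp":[0,0,-11],"yaw":0},{"jaw":255,"dp":[0,0,-12],"yaw":0},{"jaw":255,"dp":[0,0,-12],"yaw":0}]'; python3 go.py .5001 .2585 .16 154.2
```

```text
time: 19.2
position: [0.6667, 0.0091, 0.0347]
ee_rot: [[-0.9, 0.436, -0.004], [0.436, 0.9, 0.0], [0.004, -0.001, -1.0]]
force: [-0.0, -0.4, 0.3]
gripper_width: 0.0605
time: 19.78
position: [0.6699, 0.0081, 0.0388]
ee_rot: [[-0.899, 0.437, 0.004], [0.437, 0.899, 0.0], [-0.003, 0.002, -1.0]]
force: [-0.2, 1.6, 7.8]
gripper_width: 0.0284
time: 20.28
position: [0.6705, 0.0078, 0.161]
ee_rot: [[-0.899, 0.437, 0.007], [0.437, 0.899, -0.001], [-0.007, 0.002, -1.0]]
force: [0.1, -0.3, -0.8]
gripper_width: 0.029
t 20.28 p [0.6705 0.0078 0.161 ] az 64.1 tilt 0.41 w 0.029 F [ 0.1 -0.3 -0.8] q [-0.1   0.62  0.12  1.07 -0.    0.36]
dp [26.29, 15.1, -0.03] yaw 89.9
```

```bash
python3 -m crank '[{"jaw":255,"dp":[2,1.2,0],"yaw":-7},{"jaw":255,"dp":[4.5,2.6,0],"yaw":-14},{"jaw":255,"dp":[7.5,4.3,0],"yaw":-21},{"jaw":255,"dp":[10.5,6,0],"yaw":-28},{"jaw":255,"dp":[13.5,7.8,0],"yaw":-35},{"jaw":255,"dp":[16.5,9.5,0],"yaw":-42},{"jaw":255,"dp":[19.5,11.2,0],"yaw":-49},{"jaw":255,"dp":[22.5,12.9,0],"yaw":-56}]' >/dev/null; python3 go.py .5001 .2585 .16 154.2
```

```text
t 20.95 p [0.5204 0.2232 0.1552] az 120.4 tilt 0.1 w 0.0292 F [ 0.2 -0.3 -0.3] q [ 0.28  0.44 -0.2   0.93 -0.   -0.25]
dp [-0.04, 4.07, -0.48] yaw -33.8
```

```bash
python3 -m crank '[{"jaw":255,"dp":[0,1,0],"yaw":-7},{"jaw":255,"dp":[0,2,0],"yaw":-14},{"jaw":255,"dp":[0,3,0],"yaw":-21},{"jaw":255,"dp":[0,3.8,0],"yaw":-28},{"jaw":255,"dp":[0,3.8,0],"yaw":-34},{"jaw":255,"dp":[0,3.8,3],"yaw":-34},{"jaw":255,"dp":[0,3.8,6],"yaw":-34},{"jaw":255,"dp":[0,3.8,6],"yaw":-34}]' >/dev/null; python3 go.py .5001 .2585 .044 154.2
```

```text
t 21.62 p [0.4992 0.2538 0.0908] az 154.1 tilt 0.52 w 0.0288 F [-1.8 -0.3 -1.1] q [ 0.34  0.5  -0.29  0.79 -0.   -0.78]
dp [-0.49, 0.1, 4.68] yaw -0.1
```

```bash
python3 -m crank '[{"jaw":255,"dp":[-0.4,0.1,0],"yaw":0},{"jaw":255,"dp":[-0.4,0.1,1.5],"yaw":0},{"jaw":255,"dp":[-0.4,0.1,3],"yaw":0},{"jaw":255,"dp":[-0.4,0.1,4],"yaw":0},{"jaw":255,"dp":[-0.4,0.1,4],"yaw":0},{"jaw":255,"dp":[-0.4,0.1,4],"yaw":0}]'; python3 go.py .5001 .2585 .044 154.2
```

```text
time: 22.12
position: [0.5043, 0.2594, 0.0569]
ee_rot: [[-0.437, -0.899, -0.0], [-0.899, 0.437, 0.0], [-0.0, 0.0, -1.0]]
force: [0.1, 0.3, -0.1]
gripper_width: 0.0288
t 22.12 p [0.5043 0.2594 0.0569] az 154.1 tilt 0.0 w 0.0288 F [ 0.1  0.3 -0.1] q [ 0.35  0.55 -0.31  0.71  0.   -0.77]
dp [0.27, 0.34, 1.29] yaw -0.1
```

```bash
python3 -m crank '[{"jaw":255,"dp":[0.2,0.35,0.5],"yaw":0},{"jaw":255,"dp":[0.2,0.35,0.9],"yaw":0},{"jaw":255,"dp":[0.2,0.35,1.1],"yaw":0},{"jaw":255,"dp":[0.2,0.35,1.1],"yaw":0}]'; python3 -m crank '[{"jaw":255,"dp":[0,0,0.15],"yaw":0},{"jaw":255,"dp":[0,0,0.25],"yaw":0},{"jaw":255,"dp":[0,0,0.25],"yaw":0}]'
```

```text
time: 22.45
position: [0.4999, 0.259, 0.0451]
ee_rot: [[-0.437, -0.899, -0.0], [-0.899, 0.437, -0.0], [0.0, 0.0, -1.0]]
force: [-0.3, -0.2, -1.7]
gripper_width: 0.0289
time: 22.7
position: [0.5004, 0.259, 0.0437]
ee_rot: [[-0.437, -0.899, 0.001], [-0.899, 0.437, 0.0], [-0.0, -0.001, -1.0]]
force: [-2.5, -2.3, 10.8]
gripper_width: 0.0285
```

Seated. Release with a small opening, rise and go to vial_b.

```bash
python3 -m crank '[{"jaw":255,"dp":[0,0,-0.15],"yaw":0},{"jaw":255,"dp":[0,0,-0.15],"yaw":0},{"jaw":130,"dp":[0,0,-0.15],"yaw":0},{"jaw":130,"dp":[0,0,-0.15],"yaw":0},{"jaw":130,"dp":[0,0,-0.15],"yaw":0},{"jaw":130,"dp":[0,0,-0.15],"yaw":0}]' ;  python3 -m crank '[{"jaw":130,"dp":[0,0,-1.5],"yaw":0},{"jaw":130,"dp":[0,0,-5],"yaw":0},{"jaw":130,"dp":[0,0,-9],"yaw":0},{"jaw":130,"dp":[0,0,-12],"yaw":0},{"jaw":130,"dp":[0,0,-12],"yaw":0}]'; python3 go.py .4555 .0505 .16 90
python3 - <<'E'
from h import *
T=load('top0')
for u,v in((337,424),(386,420)): print(ray(T,u*.64,v*.64,.055))
E
```

```text
time: 23.2
position: [0.5001, 0.259, 0.0441]
ee_rot: [[-0.437, -0.899, -0.0], [-0.899, 0.437, -0.0], [0.0, 0.0, -1.0]]
force: [0.1, 1.0, -0.5]
gripper_width: 0.0418
time: 23.62
position: [0.5033, 0.2602, 0.1704]
ee_rot: [[-0.437, -0.899, 0.009], [-0.899, 0.437, 0.003], [-0.007, -0.006, -1.0]]
force: [1.5, 0.9, 0.4]
gripper_width: 0.0416
t 23.62 p [0.5033 0.2602 0.1704] az 154.1 tilt 0.53 w 0.0416 F [1.5 0.9 0.4] q [ 0.35  0.42 -0.19  0.95  0.   -0.77]
dp [20.96, -4.86, 0.94] yaw 64.1
[0.39275364 0.05760534 0.055     ]
[ 0.40551841 -0.00488162  0.055     ]
```

```bash
python3 -m crank '[{"jaw":80,"dp":[2.5,-0.6,0.9],"yaw":7},{"jaw":80,"dp":[5.5,-1.3,0.9],"yaw":14},{"jaw":80,"dp":[8.5,-2,0.9],"yaw":21},{"jaw":80,"dp":[11.5,-2.7,0.9],"yaw":28},{"jaw":80,"dp":[14.5,-3.4,0.9],"yaw":35},{"jaw":80,"dp":[17.5,-4.1,0.9],"yaw":42},{"jaw":80,"dp":[20,-4.7,0.9],"yaw":49},{"jaw":80,"dp":[21,-4.9,0.9],"yaw":56}]' >/dev/null; python3 -m crank '[{"jaw":75,"dp":[0,0,0],"yaw":7},{"jaw":75,"dp":[0,0,0],"yaw":8},{"jaw":75,"dp":[0,0,0],"yaw":8}]' >/dev/null; python3 go.py .4555 .0505 .036 90
```

```text
t 24.53 p [0.4525 0.0486 0.1553] az 90.2 tilt 0.01 w 0.0603 F [-0.1 -0.2 -1.3] q [-0.05  0.25 -0.49  0.83  0.   -0.06]
dp [-0.3, 0.18, 11.93] yaw 0.2
```

```bash
python3 - <<'E'
from fit import *
snap('scene','scene8');snap('top','top8'); C=view('scene8'); C['ref']=148; T=view('top8');T['ref']=91
for n,x0,m in(('vb',[.4555,.0495],SM),('dl',[.557,-.061],DL),('ds',[.456,-.059],DS)):
    print(n,*[np.round(fit([V_],lambda p:bottle(p,*m),x0,[.006,.006])[0],4) for V_ in (C,T)])
a=cv2.resize(C['img'][80:230,170:370,::-1],(800,600),interpolation=cv2.INTER_CUBIC); cv2.imwrite('pics/c8.png',a)
E
```

```text
vb [0.4534 0.0532] [ 0.469  -0.1125]
dl [ 0.5569 -0.0596] [ 0.5558 -0.0614]
ds [ 0.4551 -0.0572] [ 0.456  -0.0599]
```

View pics/c8.png

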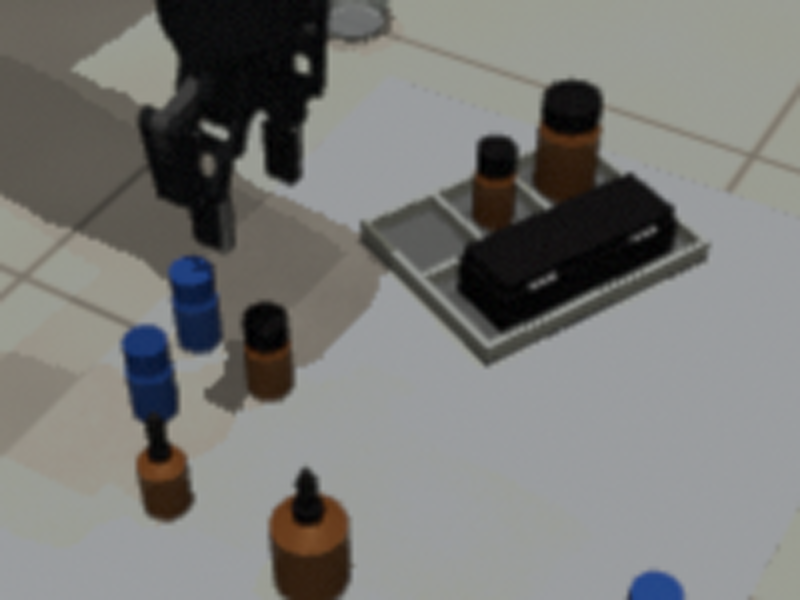

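Bottle, vial_a and the shut case stand in their bays, and only the near small bay is empty. Now vial_b.

```bash
python3 -m crank '[{"jaw":75,"dp":[-0.2,0.25,0],"yaw":0},{"jaw":75,"dp":[-0.2,0.25,3],"yaw":0},{"jaw":75,"dp":[-0.2,0.25,6],"yaw":0},{"jaw":75,"dp":[-0.2,0.25,9],"yaw":0},{"jaw":75,"dp":[-0.2,0.25,11.8],"yaw":0},{"jaw":75,"dp":[-0.2,0.25,11.8],"yaw":0},{"jaw":75,"dp":[-0.2,0.25,11.8],"yaw":0}]'; python3 -m crank '[{"jaw":150,"dp":[0,0,0],"yaw":0},{"jaw":255,"dp":[0,0,0],"yaw":0},{"jaw":255,"dp":[0,0,0],"yaw":0},{"jaw":255,"dp":[0,0,0],"yaw":0},{"jaw":255,"dp":[0,0,0],"yaw":0},{"jaw":255,"dp":[0,0,0],"yaw":0},{"jaw":255,"dp":[0,0,0],"yaw":0}]' 30;python3 -m crank '[{"jaw":255,"dp":[0,0,-1],"yaw":0},{"jaw":255,"dp":[0,0,-4],"yaw":0},{"jaw":255,"dp":[0,0,-8],"yaw":0},{"jaw":255,"dp":[0,0,-11],"yaw":0},{"jaw":255,"dp":[0,0,-12],"yaw":0},{"jaw":255,"dp":[0,0,-12],"yaw":0}]'; python3 go.py .4758 .208 .16 154.2
```

```text
time: 25.22
position: [0.4533, 0.0517, 0.0367]
ee_rot: [[-1.0, -0.003, -0.003], [-0.003, 1.0, 0.0], [0.003, 0.0, -1.0]]
force: [0.6, -0.3, -0.0]
gripper_width: 0.0604
time: 25.8
position: [0.4558, 0.0513, 0.039]
ee_rot: [[-1.0, -0.002, 0.003], [-0.002, 1.0, 0.0], [-0.003, 0.0, -1.0]]
force: [0.0, 0.9, 7.6]
gripper_width: 0.0289
time: 26.3
position: [0.4568, 0.0512, 0.1612]
ee_rot: [[-1.0, -0.002, 0.007], [-0.002, 1.0, -0.0], [-0.007, -0.0, -1.0]]
force: [1.1, 0.4, 0.1]
gripper_width: 0.0289
t 26.3 p [0.4568 0.0512 0.1612] az 90.1 tilt 0.42 w 0.0289 F [1.1 0.4 0.1] q [-0.05  0.24 -0.48  0.84  0.   -0.05]
dp [-1.92, 15.68, 0.13] yaw -64.1
```

```bash
python3 -m crank '[{"jaw":255,"dp":[-0.2,2,0],"yaw":-7},{"jaw":255,"dp":[-0.5,4,0],"yaw":-14},{"jaw":255,"dp":[-0.8,6.5,0],"yaw":-21},{"jaw":255,"dp":[-1.1,9,0],"yaw":-28},{"jaw":255,"dp":[-1.4,11.5,0],"yaw":-35},{"jaw":255,"dp":[-1.7,13.5,0],"yaw":-42},{"jaw":255,"dp":[-1.9,15,0],"yaw":-49},{"jaw":255,"dp":[-1.9,15.7,0],"yaw":-56}]' >/dev/null; python3 -m crank '[{"jaw":255,"dp":[0,0,0],"yaw":-7},{"jaw":255,"dp":[0,0,0],"yaw":-8},{"jaw":255,"dp":[0,0,3],"yaw":-8},{"jaw":255,"dp":[0,0,6],"yaw":-8},{"jaw":255,"dp":[0,0,7],"yaw":-8},{"jaw":255,"dp":[0,0,7],"yaw":-8},{"jaw":255,"dp":[0,0,7],"yaw":-8}]'; python3 go.py .4758 .208 .044 154.2
```

```text
time: 27.55
position: [0.4729, 0.208, 0.0874]
ee_rot: [[-0.439, -0.899, -0.001], [-0.899, 0.439, -0.0], [0.001, 0.001, -1.0]]
force: [1.4, 0.2, 0.4]
gripper_width: 0.0287
t 27.55 p [0.4729 0.208  0.0874] az 154.0 tilt 0.07 w 0.0287 F [1.4 0.2 0.4] q [ 0.27  0.43 -0.42  0.72 -0.   -0.84]
dp [-0.13, -0.26, 4.34] yaw -0.2
```

```bash
python3 -m crank '[{"jaw":255,"dp":[-0.1,-0.2,1],"yaw":0},{"jaw":255,"dp":[-0.1,-0.2,2.5],"yaw":0},{"jaw":255,"dp":[-0.1,-0.2,3.5],"yaw":0},{"jaw":255,"dp":[-0.1,-0.2,4],"yaw":0},{"jaw":255,"dp":[-0.1,-0.2,4],"yaw":0},{"jaw":255,"dp":[-0.1,-0.2,4],"yaw":0}]'; python3 go.py .4758 .208 .044 154.2
```

```text
time: 28.05
position: [0.4755, 0.2083, 0.0475]
ee_rot: [[-0.437, -0.899, 0.0], [-0.899, 0.437, -0.0], [0.0, -0.0, -1.0]]
force: [0.4, -0.4, 0.1]
gripper_width: 0.0288
t 28.05 p [0.4755 0.2083 0.0475] az 154.1 tilt 0.0 w 0.0288 F [ 0.4 -0.4  0.1] q [ 0.27  0.49 -0.46  0.62 -0.   -0.85]
dp [0.01, -0.03, 0.35] yaw -0.1
```

```bash
python3 -m crank '[{"jaw":255,"dp":[0,0,0.15],"yaw":0},{"jaw":255,"dp":[0,0,0.3],"yaw":0},{"jaw":255,"dp":[0,0,0.4],"yaw":0},{"jaw":255,"dp":[0,0,0.4],"yaw":0}]'
```

```text
time: 28.38
position: [0.4758, 0.2084, 0.044]
ee_rot: [[-0.437, -0.899, 0.001], [-0.899, 0.437, 0.0], [-0.001, -0.001, -1.0]]
force: [-0.8, -0.7, 6.1]
gripper_width: 0.0287
```

```bash
python3 -m crank '[{"jaw":255,"dp":[0,0,-0.1],"yaw":0},{"jaw":255,"dp":[0,0,-0.1],"yaw":0},{"jaw":130,"dp":[0,0,-0.1],"yaw":0},{"jaw":130,"dp":[0,0,-0.1],"yaw":0},{"jaw":130,"dp":[0,0,-0.1],"yaw":0},{"jaw":130,"dp":[0,0,-0.1],"yaw":0}]' ;  python3 -m crank '[{"jaw":130,"dp":[0,0,-1.5],"yaw":0},{"jaw":130,"dp":[0,0,-5],"yaw":0},{"jaw":130,"dp":[0,0,-9],"yaw":0},{"jaw":130,"dp":[0,0,-13],"yaw":0},{"jaw":130,"dp":[0,0,-17],"yaw":0},{"jaw":130,"dp":[0,0,-20],"yaw":0}]'; python3 -m crank '[{"jaw":130,"dp":[4,1.8,0],"yaw":0},{"jaw":130,"dp":[8,3.6,0],"yaw":0},{"jaw":130,"dp":[12,5.4,0],"yaw":0},{"jaw":130,"dp":[16,7.2,0],"yaw":0},{"jaw":130,"dp":[20,9,0],"yaw":0},{"jaw":130,"dp":[24,10.8,0],"yaw":0},{"jaw":130,"dp":[28,12,0],"yaw":0},{"jaw":130,"dp":[28,12,0],"yaw":0}]'
cat > chk.py <<'E'
from fit import *
snap('scene','scene9');snap('top','top9'); C=view('scene9'); C['ref']=148; T=view('top9');T['ref']=91
def at5(p,m): return [[(a,b,z+.005) for a,b,z in P] for P in bottle(p,*m)]
w=2.692;t=np.array([.5365,.2465])
tr=lambda x:np.round([(x-t)@[np.cos(w),np.sin(w)],(x-t)@[-np.sin(w),np.cos(w)]],4)
for n,x0,m in(('bottle',[.5266,.3134],BIG),('v1',[.5001,.2585],SM),('v2',[.4758,.208],SM)):
    print(n,*[tr(fit([V_],lambda p:at5(p,m),x0,[.006,.006],.45)[0]) for V_ in (C,T)])
for n,x0,m in(('dl',[.557,-.061],DL),('ds',[.456,-.059],DS)):
    print(n,*[np.round(fit([V_],lambda p:bottle(p,*m),x0,[.006,.006])[0],4) for V_ in (C,T)])
f2=lambda p:[box(p,-.025,.025,-.07,.07,.005,.035),box(p,-.023,.0235,-.068,.068,.035,.045)]
for V_ in(C,T):
    y,f=fit([V_],f2,[.566,.232,-.45],[.006,.006,.05],.45);print('case',tr(y[:2]),round(y[2]-w+np.pi,3),round(f,3))
o=[]
for c in(T,C):
    i=cv2.resize(c['img'][:,:,::-1],None,fx=4,fy=4,interpolation=cv2.INTER_CUBIC); i=cv2.convertScaleAbs(i,alpha=1.5 if c is T else 1.1)
    u,v=(proj(c,[.54,.245,.03])*4).astype(int); o.append(i[max(0,v-240):v+240,max(0,u-200):u+200])
cv2.imwrite('pics/c9.png',np.hstack(o))
E
python3 chk.py; python3 go.py
```

```text
time: 28.88
position: [0.4754, 0.2082, 0.0442]
ee_rot: [[-0.437, -0.899, -0.0], [-0.899, 0.437, -0.0], [0.0, 0.0, -1.0]]
force: [-0.5, 0.1, -0.7]
gripper_width: 0.0419
time: 29.38
position: [0.4758, 0.2084, 0.2477]
ee_rot: [[-0.437, -0.899, 0.003], [-0.899, 0.437, 0.001], [-0.002, -0.002, -1.0]]
force: [0.2, 0.9, 0.3]
gripper_width: 0.0419
time: 30.05
position: [0.2413, 0.0075, 0.2438]
ee_rot: [[-0.438, -0.899, -0.001], [-0.899, 0.438, -0.001], [0.001, 0.001, -1.0]]
force: [1.0, -0.2, -0.6]
gripper_width: 0.0416
bottle [ 0.0457 -0.0623] [ 0.0403 -0.0524]
v1 [0.041  0.0034] [0.0378 0.0091]
v2 [0.0407 0.0602] [0.038  0.0643]
dl [ 0.5569 -0.0598] [ 0.5562 -0.0618]
ds [ 0.4563 -0.0582] [ 0.4555 -0.0596]
case [-0.032  -0.0022] -0.044 0.63
case [-0.0346  0.0017] 0.011 0.428
t 30.15 p [0.2437 0.0078 0.2444] az 153.8 tilt 0.07 w 0.0418 F [ 0.2  0.7 -0.2] q [-0.27 -0.27 -0.75  1.1  -0.   -1.39]
```

View pics/c9.png

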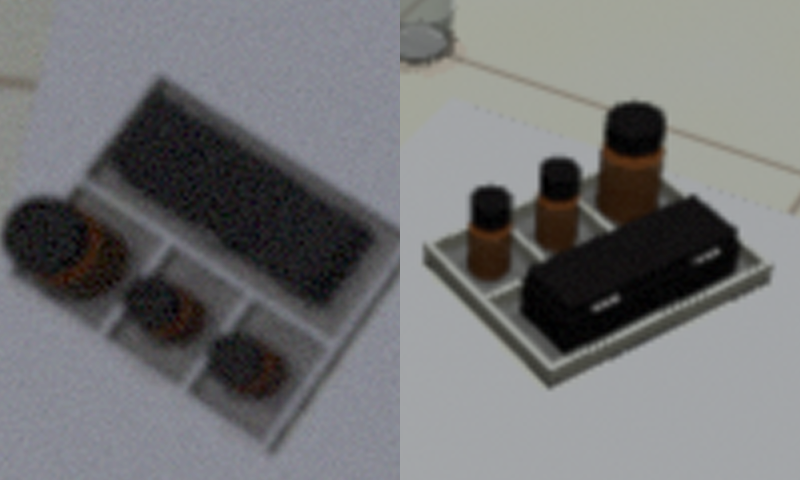

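All four items sit in their bays in both views, with the lid shut and the arm clear. I'm handing in.

```bash
python3 -c "
from rig import r
print(r.sign_off())"
```

```text
the job is handed in; nothing more can be done
None
```

The tray is packed and the job was handed in at about 30 s of the 104 s allowed. I folded the case shut outside the tray (fingertip stopped at z = 40 mm with 19 N, no lid gap visible). I then laid it in the long bay and stood the bottle and the two vials in their bays.

The last fits from the two cameras, in mm in the tray frame unless noted:

| Item | Scene camera | Top camera | Target |
|---|---|---|---|
| Case | (-32, -2) | (-35, 2) | (-33, 0) |
| Bottle | (46, -62) | (40, -52) | (38, -56) |
| Vial in first small bay | (41, 3) | (38, 9) | (38, 5) |
| Vial in second small bay | (41, 60) | (38, 64) | (38, 61) |

- **Camera disagreement:** the two views differ by up to 11 mm on the bottle, because other things overlap its outline. Both readings are inside tolerance, and the gripper let go within 1 mm of the planned spot.
- **Case fits:** the final case outline fits matched poorly (residual 0.43 to 0.63, against 0.04 to 0.09 when it stood alone on the table). The pictures do show it flat in the long bay and shut.
- **Droppers:** the large one moved under 2 mm and the small one about 1 mm, both within measurement error.
- **Blue look-alikes:** I never touched them, and the arm was clear of everything at hand-in.

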